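Clear the topping well's sprung lid and hold it at the serving line

TASK

Someone has left a dip pot standing on the sprung lid of the chilled topping well: lift it off gently (it is thin-walled, so never squeeze it hard, drop it or tip it over) and stand it upright in the free half of the steel tray that holds the other two pots. Then raise the well's lid until its pointers stand at the single line on the side quadrants (the serving position, 30 degrees open), never swinging it as far as the double line, and finish while still holding the lid there, as its spring would shut it. Leave everything else where it is.

Things in the scene. Friction and masses are not known exactly. Their poses are not given: they have to be found in the camera images.
- well: Countertop chilled topping well: steel housing 300 (x) x 230 (y) x 140 mm high on rubber feet, fixed to the counter, its front (grille and switch) facing about -x. Origin at the centre of its underside, x from front to rear, z up. Its flat steel lid is 267 x 214 x 14 mm; shut, its flat top lies 159 mm above the counter and its front edge at well x = -142 mm.
- serving_line (a point): Point on the single black line (30 degrees open) of the quadrant on the +y side. An upright arc-shaped steel quadrant stands each side of the lid, at well y = -121 and +121 mm, mean radius 88 mm about the hinge, top 247 mm above the counter; above the single line it has a double line (57 and 63 degrees). A small black pointer on each side edge of the lid runs along it.
- well_hinge (a point): Middle of the lid's hinge axis, at the rear of the well: 120 mm behind the well's centre, 152 mm above the counter. The axis is along the well's y; point axes are those of the well.
- lid (a joint): Opening angle of the lid, rad. 0 = shut, grows as the front edge rises about the hinge; single line 0.524, double line 1.0 to 1.1. The hinge has a closing spring: with the lid's weight (0.5 kg) it takes about 7 N straight up at the handle to start opening and about 12 N at the single line; let go, the lid shuts.
- lid_handle (a point): Middle of the lid's handle, a dark steel round bar 13 mm thick and 104 mm long between two upright posts, parallel to the hinge. Bar centre 42 mm above the lid's top, 205 mm in front of the hinge and 49 mm above it when shut. Moves with the lid; point axes are those of the lid.
- pot: The dip pot on the lid: thin-walled round white plastic pot with grey snap lid, 56 mm high, wall 52 mm across at the bottom and 55 mm at 48 mm height, snap lid 59 mm across above that. About 90 g. Origin at the centre of its underside, z up. It is crushed by more than about 40 N from each finger, or by being pushed or dropped hard onto something.
- tray: Shallow steel tray 220 (x) x 140 (y) mm, rim 16 mm high, floor 3 mm thick, fixed to the counter left or right of the well. Origin at the centre of its underside, x along its length, away from the robot. The two other dip pots stand in the half with positive x; the half with negative x is free.
- tray_free (a point): Middle of the free half of the tray, on its floor: 50 mm from the tray's centre towards its negative x, 3 mm above the counter.
- pot_b: Bystander: dip pot like the first, in the tray. Origin at the centre of its underside.
- pot_c: Bystander: dip pot like the first, in the tray. Origin at the centre of its underside.
- wheel: Bystander: pizza wheel, 200 mm long, lying on a wooden board on the other side of the well. Origin under its middle.
- shaker: Bystander: glass chilli shaker with steel cap, 54 mm across, 93 mm high. Origin at the centre of its underside.
- ramekin: Bystander: empty white ceramic ramekin 60 mm across, 38 mm high. Origin at the centre of its underside.
- squeeze: Bystander: squeeze bottle 62 mm across, 188 mm high. Origin at the centre of its underside.
- mill: Bystander: dark wooden pepper mill 58 mm across, 164 mm high. Origin at the centre of its underside.
There are look-alikes about, which are no part of the job. What is shaped like the pot but purple or turquoise is not meant.

How it is judged:
On the way, in this order (a step that is already met when the one before it is completed fails the run):
1. the dip pot stands upright in the free half of the tray, let go, with the lid shut (x of pot in the frame of tray between -0.09 and 0.015 m and y of pot in the frame of tray between -0.05 and 0.05 m and height (world z) of pot below 0.008 m and angle between pot's own z axis and vertical below 0.12 rad and contact force between the fingers and pot below 0.05 N and value of joint lid below 0.06 rad), for 0.2 s.
2. the lid is held at the single line by the gripper (value of joint lid between 0.444 and 0.604 rad and contact force between the fingers and lid above 1.5 N), for 0.3 s.
At the end, for the whole second after the job is handed in: The gripper's fingers hold the lid still (below 0.08 rad/s) at 0.524 rad, within 0.08 rad (the single line, within about 4.5 degrees), and the dip pot stands upright on the floor of the tray's free half, at rest (all of step 2 and velocity of joint lid between -0.08 and 0.08 rad/s and x of pot in the frame of tray between -0.09 and 0.015 m and y of pot in the frame of tray between -0.05 and 0.05 m and height (world z) of pot below 0.008 m and angle between pot's own z axis and vertical below 0.12 rad and linear speed of pot below 0.02 m/s); the arm keeps its last pose, push and grip.
It fails at once if the dip pot is squeezed (over 40 N from each finger, 80 N from both together) or pushed down into the tray (over 40 N) too hard (contact force between the fingers and pot above 80 N or contact force between pot and tray above 40 N).
It fails at once if the dip pot is dropped (falls free by more than about 20 mm) or tipped by more than 40 degrees ((linear speed of pot above 0.6 m/s and contact force between the fingers and pot below 0.05 N) or angle between pot's own z axis and vertical above 0.7 rad).
It fails at once if the lid is raised with the dip pot still on it (value of joint lid above 0.06 rad and contact force between pot and lid above 0.05 N).
It fails at once if the lid swings as far as the double line (value of joint lid above 1 rad).
It fails at once if another thing is moved by more than 30 mm (distance of any of pot_b, pot_c, wheel, shaker, ramekin, squeeze, mill from where it was at the start of the episode above 0.03 m).
It also fails if it takes over 58 s, if anything falls off the work surface, if the arm or the gripper's body presses on something with over 40 N, if the wrist force passes 120 N, or if a joint passes its speed limit or range.

ROBOT

A 6-joint arm with a two-finger parallel gripper is mounted at the origin on the work surface. World frame = base frame: x ahead of the robot, y to its left, z up, the work surface at z = 0. Lengths are in m, angles in rad, forces in N, time in s.
With the tool pointing down it reaches from about 0.35 to 0.95 m from the base axis. Payload 17.4 kg.
Tool frame: the origin (TCP) lies at the centre of the arm's flange, where the gripper is bolted on; the fingertips stand 186 mm ahead of it and the grasp point (between the pads) lies 167 mm ahead of it (tip_reach is the distance from the TCP to the fingertips, in m); z points along the fingers, y is the direction in which the jaws open and shut (so a half turn about z gives the same grasp; the last joint's range is limited). The gripper opens to 93 mm and grips with 3 to 60 N. Pads are 15 mm wide; open, the fingers measure 128 mm over their backs; the gripper's body (75 mm by 188 mm) begins 65 mm behind the grasp point.
Start: joints at [-1.194, 0.116, 1.442, -0, 1.584, -0.038], TCP at [0.272, -0.618, 0.405] pointing down, gripper open.
Joint ranges: [-2.83, 2.83], [-0.83, 2.19], [0.07, 2.5], [-1.14, 4.28], [0.01, 3], [-2.97, 2.97]. Speed limits (rad/s): [1.89, 1.89, 2.22, 3.14, 3.14, 3.14].

INTERFACE

Orientations are given as a unit quaternion [w, x, y, z].
In Python, from workcell import * gives the robot as it stands.
- The arm moves only by the shell command python3 -m pendant 'ROWS' [FORCE]. ROWS is a JSON object of lists of equal length, an entry for each row: "offset": the shift along the tool's x, y, z normalised to -1 to 1, where 1 is 0.75 m, a list of three; "angular": the turn, a rotation vector about the tool's x, y, z normalised to -1 to 1, where 1 is 2 pi rad, a list of three; "claw": the opening, from 0 (shut) to 1 (fully open). In form: {"offset": [[dx, dy, dz], ...], "angular": [[rx, ry, rz], ...], "claw": [claw, ...]}. A call has 1 to 5 rows; each row is the pose to reach, as a shift and turn from the pose commanded when the call began, along the tool's axes at that moment, turning the shorter way round; what a row does not reach only later rows make up. A row lasts 1/10 s, in which the tool goes at most 50 mm and 8.59 degrees, less where a joint would pass 70% of its speed; a pose out of reach is approached as far as the arm can. A call with a number of a shift or a turn outside -1 to 1 is refused whole. A call with a gripper value outside its range is refused whole. The fingers move at their own pace and stop on an object; FORCE is the grip in N (left out, the last holds). Time passes only in rows, so rows that repeat a pose let the fingers close. It gives the time, the measured TCP pose, the force and the opening at its end, in the units of the state.
- read_state(): the state, without advancing time (a new reading comes with each control period).
- capture(name): name is "side" or "top" or "wrist"; returns (picture, depth): 400x640x3 uint8, red, green, blue; 400x640 float32, m along the optical axis (not along the pixel's ray), 0 where there is no reading.
- camera_params(name): a dict with "fx", "fy", "cx", "cy" (pixels), "cam_to_world" (4x4, takes a point from camera to world coordinates). Camera axes: x right, y down, z forward; pixel columns grow to the right and rows downward; lengths in m; the calibration is good to about 2 mm. A picture is of the moment at which its call begins: read the wrist's pose just before it. camera_params takes no time and is no camera call; for the wrist camera it gives the pose at the moment of the call.
- close_job(): hands the job in, once; it reports no verdict.
Trained networks look in the newest picture that a camera, given by its name, has taken for a name from the list of things; names that differ only in an ending like _2 or _b are one class to them, and where a whole thing is asked for, a point or a joint stands for the part that bears it (a point fixed in the world has none). Each returns a list of dicts, best first, with "conf" (0 to 1); they miss things now and then, are a little off and sometimes report something else, mostly with a low value. They report only what shows in the picture. A call takes as long as a camera call. They do not tell look-alikes from the thing itself.
- silhouettes(camera, label): "mask" (400x640 bool, what is visible of it) and "centre" ([column, row] in pixels, amid what is visible of it).
- pinpoint(camera, label): "centre" ([column, row] in pixels: a listed point, or the origin of a listed thing).
The state is a dict: "time": time; "joint_pos": joint angles; "joint_velocities": joint speeds; "joint_efforts": joint torques, N m; "eef_pos": TCP position; "ee_rot": TCP orientation; "ft_force": force on the tool from outside, world axes, zero at the start; "moment": the same for the moment, N m; "finger_gap": finger opening in m.
Only numpy, scipy, OpenCV 4.12 (cv2) and the standard library are available. Lean on these libraries where they do the work, as an engineer would, in place of code of your own. Each camera call takes 0.05 s, during which the arm holds its last target.

## Working session

There is one attempt and no reset: what is moved stays moved. The work goes in short steps, Python scripts to look and compute and a shell command to move; the robot and the scene stay as the last step left them, time stands still between calls to the robot, and variables do not carry over. Pictures are saved under pics/ and viewed, and the job is handed in when it is done.

```bash
ls; mkdir -p pics
cat > h.py <<'E'
from workcell import *
import numpy as np, cv2
def shot(n,f):
    im,d=capture(n); cv2.imwrite('pics/'+f+'.png',im[:,:,::-1].copy()); return im,d
def pix(n,d,u,v,P=None):
    P=P or camera_params(n); z=d[int(round(v)),int(round(u))]
    p=np.array([(u-P['cx'])/P['fx']*z,(v-P['cy'])/P['fy']*z,z,1]); return (np.array(P['cam_to_world'])@p)[:3]
def ray(n,u,v,zw,P=None):
    P=P or camera_params(n);M=np.array(P['cam_to_world']);r=M[:3,:3]@np.array([(u-P['cx'])/P['fx'],(v-P['cy'])/P['fy'],1])
    t=(zw-M[2,3])/r[2]; return M[:3,3]+t*r
E
python3 - <<'E'
from h import *
print(read_state())
for n in ['top','side']:
    im,d=shot(n,n+'0')
    P=camera_params(n);print(n,np.round(P['cam_to_world'],3).tolist(),P['fx'])
    for l in ['pot','tray','well','lid_handle','tray_free','serving_line','well_hinge']:
        print(l,[(np.round(r['centre']).tolist(),round(r['conf'],2)) for r in pinpoint(n,l)])
np.save('top_d.npy',d)
E
```

```text
pics
{'time': 0.0, 'joint_pos': array([-1.19374290e+00,  1.16519081e-01,  1.44227278e+00,  5.03127594e-05,
        1.58403510e+00, -3.78192065e-02]), 'joint_velocities': array([-5.44752395e-04,  4.66388204e-05,  1.46436328e-04, -5.72013317e-04,
       -9.82365816e-04,  7.13186518e-04]), 'joint_efforts': array([ 1.28357093e-03, -7.21242499e+01, -6.22613168e+01,  7.79674994e-02,
        2.37953587e-02, -1.66604091e-04]), 'eef_pos': array([ 0.27206489, -0.61775739,  0.40397807]), 'ee_rot': array([-6.12542022e-04,  9.78561874e-01,  2.05952126e-01, -7.93849745e-05]), 'ft_force': array([0.13406323, 0.0966069 , 0.31035896]), 'moment': array([ 0.03256997, -0.04441882, -0.01502845]), 'finger_gap': 0.09296335329210983}
top [[0.015, -0.996, 0.09, 0.473], [-1.0, -0.015, -0.0, 0.014], [0.001, -0.09, -0.996, 1.191], [0.0, 0.0, 0.0, 1.0]] 368.8667505320219
pot [([204.0, 203.0], 0.79), ([374.0, 174.0], 0.72), ([221.0, 206.0], 0.63), ([369.0, 220.0], 0.58), ([304.0, 194.0], 0.56), ([303.0, 259.0], 0.53)]
tray [([208.0, 227.0], 0.95)]
well [([305.0, 138.0], 0.69)]
lid_handle [([314.0, 209.0], 0.92), ([209.0, 242.0], 0.25)]
tray_free [([208.0, 240.0], 0.93)]
serving_line [([267.0, 162.0], 0.86)]
well_hinge [([308.0, 139.0], 0.67), ([221.0, 155.0], 0.61)]
side [[-0.911, -0.295, 0.29, 0.291], [-0.413, 0.657, -0.631, 0.65], [-0.004, -0.694, -0.72, 0.882], [0.0, 0.0, 0.0, 1.0]] 384.7146744924588
pot [([268.0, 331.0], 0.93), ([375.0, 267.0], 0.91), ([297.0, 207.0], 0.6), ([251.0, 353.0], 0.58)]
tray [([288.0, 355.0], 0.68)]
well [([298.0, 230.0], 0.84)]
lid_handle [([325.0, 193.0], 0.72)]
tray_free [([305.0, 364.0], 0.6), ([270.0, 332.0], 0.49)]
serving_line [([258.0, 212.0], 0.68)]
well_hinge [([255.0, 188.0], 0.6)]
```

View pics/top0.png

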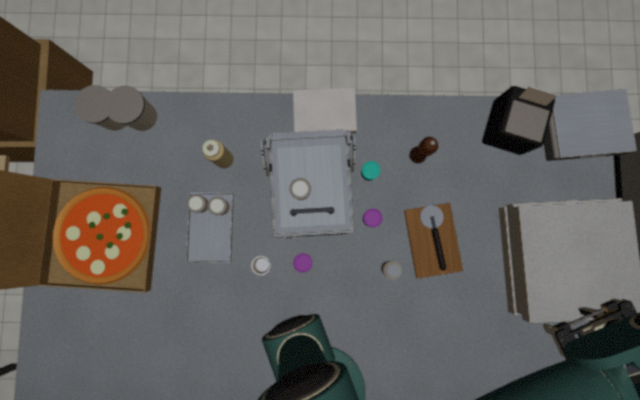

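View pics/side0.png

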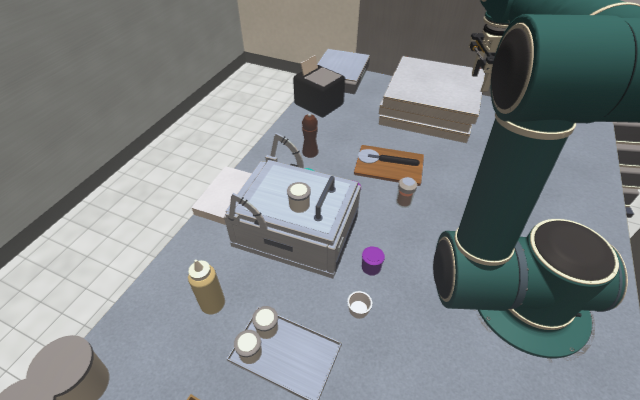

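The top view puts the pot on the lid at about (300,188), just behind the handle bar (291–333, 211). The tray is at (210,228), with its free half at about (208,243). Next I'll measure positions from depth and masks.

Run:
```python
from h import *
im,d=shot('top','top1'); P=camera_params('top')
np.save('top_d.npy',d)
for l in ['pot','tray','lid_handle','well']:
    for r in silhouettes('top',l):
        m=r['mask'];v,u=np.nonzero(m)
        pts=np.array([pix('top',d,a,b,P) for a,b in zip(u,v)])
        zt=np.percentile(pts[:,2],80); 
        print(l,np.round(r['centre']),round(r['conf'],2),len(u),'ztop',round(zt,3))
        if l=='pot':
            q=pts[abs(pts[:,2]-zt)<.006]; print('   top c',np.round((q.max(0)+q.min(0))/2,4),'mean',q.mean(0).round(4),'ext',np.ptp(q,axis=0).round(3))
        else:
            rr=cv2.minAreaRect(np.c_[u,v].astype(np.float32));b=cv2.boxPoints(rr)
            zz={'tray':.016,'lid_handle':.201,'well':.159}[l]
            print('   box',[ray('top',*x,zz,P)[:2].round(3).tolist() for x in b], 'ctr',ray('top',*rr[0],zz,P).round(4))
big=cv2.resize(im[110:280,170:390],None,fx=3.6,fy=3.4,interpolation=cv2.INTER_CUBIC);cv2.imwrite('pics/crop1.png',big[:,:,::-1])
```

```text
pot [220. 205.] 0.85 337 ztop 0.062
   top c [0.5622 0.3242 0.0619] mean [0.5628 0.3237 0.0606] ext [0.056 0.059 0.012]
pot [374. 172.] 0.8 331 ztop 0.06
   top c [ 0.6818 -0.1489  0.059 ] mean [ 0.682  -0.1488  0.058 ] ext [0.058 0.057 0.01 ]
pot [198. 204.] 0.77 335 ztop 0.062
   top c [0.5703 0.3854 0.061 ] mean [0.5694 0.3894 0.0604] ext [0.056 0.066 0.01 ]
pot [372. 219.] 0.68 331 ztop 0.059
   top c [ 0.5324 -0.1554  0.0587] mean [ 0.5331 -0.1547  0.0579] ext [0.056 0.056 0.011]
pot [302. 190.] 0.66 389 ztop 0.218
   top c [0.5999 0.0631 0.2171] mean [0.5991 0.0631 0.2165] ext [0.057 0.054 0.01 ]
pot [304. 264.] 0.65 296 ztop 0.06
   top c [0.3921 0.0577 0.059 ] mean [0.393  0.0589 0.0582] ext [0.055 0.055 0.01 ]
pot [312. 180.] 0.18 8525 ztop 0.163
   top c [0.6262 0.0425 0.1624] mean [0.6225 0.0344 0.1609] ext [0.29  0.245 0.012]
tray [209. 235.] 0.64 2488 ztop 0.007
   box [[0.389, 0.429], [0.611, 0.429], [0.607, 0.283], [0.385, 0.286]] ctr [0.4971 0.3568 0.016 ]
lid_handle [315. 185.] 0.64 6853 ztop 0.163
   box [[0.735, 0.156], [0.75, -0.069], [0.493, -0.085], [0.478, 0.135]] ctr [0.6126 0.034  0.201 ]
well [314. 181.] 0.93 8409 ztop 0.163
   box [[0.763, 0.183], [0.783, -0.087], [0.481, -0.105], [0.463, 0.158]] ctr [0.6205 0.0373 0.159 ]
well [207. 235.] 0.39 2534 ztop 0.007
   box [[0.59, 0.387], [0.591, 0.254], [0.397, 0.247], [0.395, 0.377]] ctr [0.4922 0.3164 0.159 ]
well [436. 222.] 0.27 723 ztop 0.038
   box [[0.561, -0.272], [0.566, -0.335], [0.386, -0.343], [0.382, -0.282]] ctr [ 0.473 -0.308  0.159]
```

View pics/crop1.png

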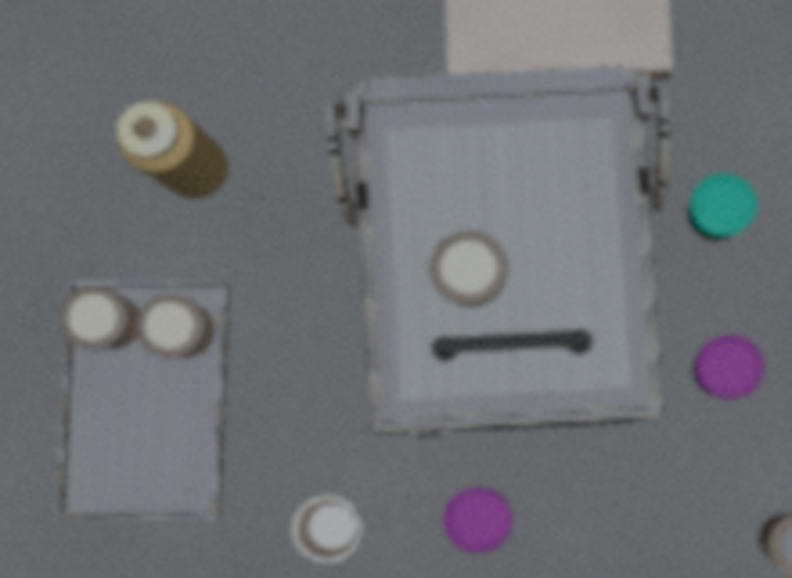

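```bash
cat >> h.py <<'E'
from scipy.spatial.transform import Rotation as R
def rows(p,yaw,tilt=0.0,p0=None,q0=None):
    # target: tool down, tool y axis along world direction yaw; optional tilt about tool y
    s=read_state(); p0=s['eef_pos'] if p0 is None else np.array(p0)
    q=s['ee_rot'] if q0 is None else q0
    R0=R.from_quat(np.r_[q[1:],q[0]])
    y=np.array([np.cos(yaw),np.sin(yaw),0]);z=np.array([0,0,-1.]);x=np.cross(y,z)
    Rt=R.from_matrix(np.c_[x,y,z])*R.from_euler('y',tilt)
    off=R0.inv().apply(np.array(p)-p0)/.75; rv=(R0.inv()*Rt).as_rotvec()/(2*np.pi)
    print('p0',p0.round(4),'off',off.round(4).tolist(),'ang',rv.round(4).tolist(),'deg',np.degrees(np.linalg.norm(rv)*2*np.pi).round(1),'mm',np.linalg.norm(off)*750)
E
python3 - <<'E'
from h import *
P=camera_params('top')
a=ray('top',293.9,212.06,.207,P);b=ray('top',331.1,210.3,.207,P);print(a,b,(a+b)/2,np.linalg.norm(a-b))
t=a-b;yw=np.arctan2(t[1],t[0]);print('y dir deg',np.degrees(yw))
yaw=yw-np.pi/2
for h in [(a+b)/2]:
    ex=np.array([np.cos(yaw),np.sin(yaw)]);print('well centre',h[:2]+.085*ex,'hinge',h[:2]+.205*ex)
for l in [(370,74),(0,0)]: pass
d=np.load('top_d.npy')
c=lambda u,v:(170+u/3.6,110+v/3.4)
for n,pt in [('lid edge L',(377,430)),('R',(660,415))]: print(n,ray('top',*c(*pt),.159,P))
for pt in [(68,285),(227,288),(216,517),(62,515)]: print('tray',ray('top',*c(*pt),.016,P))
rows([.600,.063,.47],yw-np.pi)
E
```

```text
[0.53712644 0.0786043  0.207     ] [ 0.54331322 -0.02075586  0.207     ] [0.54021983 0.02892422 0.207     ] 0.09955258746759418
y dir deg 93.56299355073479
well centre [0.62505553 0.03420662] hinge [0.74482358 0.04166413]
lid edge L [0.47133781 0.13375885 0.159     ]
R [ 0.48681916 -0.08519357  0.159     ]
tray [0.6031336  0.42872033 0.016     ]
tray [0.60239353 0.28715617 0.016     ]
tray [0.38872921 0.28921291 0.016     ]
tray [0.38859373 0.42405715 0.016     ]
p0 [ 0.272  -0.6178  0.4047] off [0.766, -0.6545, -0.087] ang [-0.0, 0.0, 0.0561] deg 20.2 mm 758.4594552459198
```

```bash
python3 -m pendant '{"offset":[[0,0,-0.067],[0.08,-0.07,-0.09],[0.3,-0.25,-0.09],[0.3,-0.25,-0.09],[0.3,-0.25,-0.09]],"angular":[[0,0,0.01],[0,0,0.0561],[0,0,0.0561],[0,0,0.0561],[0,0,0.0561]],"claw":[1,1,1,1,1]}' 10
python3 - <<'E'
from h import *
rows([.600,.063,.47],np.radians(-86.4))
E
```

```text
time: 1.55
eef_pos: [0.3604, -0.4378, 0.4698]
ee_rot: [0.0, 1.0, 0.031, 0.0]
ft_force: [0.4, -0.3, -0.6]
finger_gap: 0.0928
p0 [ 0.3604 -0.4378  0.4698] off [0.3598, -0.6469, -0.0003] ang [0.0, -0.0, -0.0002] deg 0.1 mm 555.1605775454922
```

```bash
python3 -m pendant '{"offset":[[0.3598,-0.6469,0],[0.3598,-0.6469,0],[0.3598,-0.6469,0],[0.3598,-0.6469,0],[0.3598,-0.6469,0]],"angular":[[0,0,0],[0,0,0],[0,0,0],[0,0,0],[0,0,0]],"claw":[1,1,1,1,1]}'
python3 - <<'E'
from h import *
rows([.600,.063,.47],np.radians(-86.4))
E
```

```text
time: 2.05
eef_pos: [0.468, -0.2119, 0.4699]
ee_rot: [0.0, 1.0, 0.031, 0.0]
ft_force: [1.2, 0.0, 0.2]
finger_gap: 0.0933
p0 [ 0.468  -0.2119  0.4699] off [0.1984, -0.3549, -0.0001] ang [0.0001, -0.0001, -0.0001] deg 0.1 mm 304.96449441504274
```

```bash
python3 -m pendant '{"offset":[[0.1984,-0.3549,0],[0.1984,-0.3549,0],[0.1984,-0.3549,0],[0.1984,-0.3549,0],[0.1984,-0.3549,0]],"angular":[[0,0,0],[0,0,0],[0,0,0],[0,0,0],[0,0,0]],"claw":[1,1,1,1,1]}';python3 -m pendant '{"offset":[[0.036,-0.063,0],[0.036,-0.063,0],[0.036,-0.063,0]],"angular":[[0,0,0],[0,0,0],[0,0,0]],"claw":[1,1,1]}'
python3 - <<'E'
from h import *
im,d=shot('wrist','w0');P=camera_params('wrist')
for r in silhouettes('wrist','pot'):
        v,u=np.nonzero(r['mask']);pts=np.array([pix('wrist',d,a,b,P) for a,b in zip(u,v)])
        zt=np.percentile(pts[:,2],80);q=pts[abs(pts[:,2]-zt)<.005]
        print(r['centre'],r['conf'],len(u),zt,((q.max(0)+q.min(0))/2).round(4),np.ptp(q,axis=0).round(3))
print(pinpoint('wrist','lid_handle'))
rows([.600,.063,.356],np.radians(-86.4))
E
```

```text
time: 2.55
eef_pos: [0.5763, 0.0136, 0.4699]
ee_rot: [0.0, 1.0, 0.031, 0.0]
ft_force: [0.0, -1.2, 0.7]
finger_gap: 0.093
time: 2.85
eef_pos: [0.6002, 0.0613, 0.4692]
ee_rot: [0.0, 0.999, 0.032, -0.0]
ft_force: [0.1, -1.1, -0.1]
finger_gap: 0.0929
[140.1, 189.9] 0.87 1838 0.05999440299904081 [0.5652 0.327  0.0586] [0.057 0.059 0.007]
[471.3, 126.9] 0.85 682 0.0568274884024002 [ 0.6826 -0.1493  0.0555] [0.058 0.055 0.007]
[453.4, 228.9] 0.76 1311 0.05693737260711612 [ 0.534  -0.1516  0.0555] [0.059 0.057 0.007]
[314.7, 208.8] 0.72 3448 0.21576752908311708 [0.6009 0.0647 0.2145] [0.059 0.058 0.007]
[92.7, 180.9] 0.59 1802 0.06009225825825941 [0.5717 0.3816 0.0587] [0.058 0.08  0.007]
[{'centre': [342.5, 268.1], 'conf': 0.64}, {'centre': [143.1, 254.3], 'conf': 0.52}, {'centre': [113.5, 178.4], 'conf': 0.34}]
p0 [0.5996 0.0592 0.4699] off [0.0009, -0.0051, 0.1518] ang [0.0, -0.0, -0.0002] deg 0.1 mm 113.94992271464872
```

View pics/w0.png

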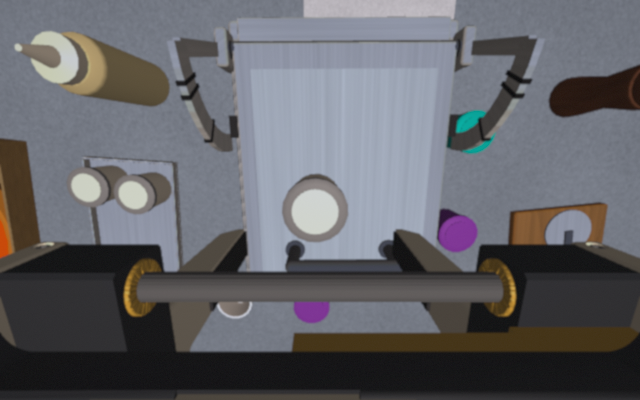

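The wrist view has the pot at about (315,209), between the fingers and behind the handle. Its position agrees with the top view to within 2 mm, so I'll descend.

```bash
python3 -m pendant '{"offset":[[0.001,-0.0045,0.05],[0.001,-0.0045,0.09],[0.001,-0.0045,0.125],[0.001,-0.0045,0.145],[0.001,-0.0045,0.1518]],"angular":[[0,0,0],[0,0,0],[0,0,0],[0,0,0],[0,0,0]],"claw":[1,1,1,1,1]}'; python3 -m pendant '{"offset":[[0,0,0],[0,0,0],[0,0,0],[0,0,0],[0,0,0]],"angular":[[0,0,0],[0,0,0],[0,0,0],[0,0,0],[0,0,0]],"claw":[0.7,0.65,0.6,0.57,0.5]}' 10;python3 -m pendant '{"offset":[[0,0,0],[0,0,0],[0,0,0],[0,0,0],[0,0,0]],"angular":[[0,0,0],[0,0,0],[0,0,0],[0,0,0],[0,0,0]],"claw":[0.5,0.5,0.5,0.5,0.5]}' 10
python3 - <<'E'
from h import *
im,d=shot('wrist','w1')
E
```

```text
time: 3.5
eef_pos: [0.6001, 0.0628, 0.3547]
ee_rot: [0.0, 1.0, 0.031, -0.001]
ft_force: [0.6, -0.4, 0.7]
finger_gap: 0.0932
time: 4.0
eef_pos: [0.6005, 0.0637, 0.3563]
ee_rot: [-0.0, 1.0, 0.031, 0.0]
ft_force: [-0.6, -0.3, 1.5]
finger_gap: 0.0587
time: 4.5
eef_pos: [0.6005, 0.0637, 0.3562]
ee_rot: [-0.0, 1.0, 0.031, 0.0]
ft_force: [-0.9, 1.4, 5.8]
finger_gap: 0.0579
```

View pics/w1.png

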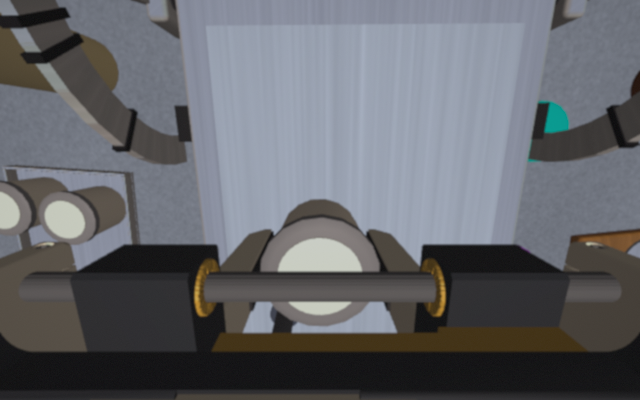

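The 58 mm gap suggests the pad tops are catching the wider snap lid. I'll open a little, go 5 mm lower and grip again.

```bash
python3 -m pendant '{"offset":[[0,0,0],[0,0,0],[0,0,0.003],[0,0,0.007],[0,0,0.007]],"angular":[[0,0,0],[0,0,0],[0,0,0],[0,0,0],[0,0,0]],"claw":[0.75,0.75,0.75,0.75,0.75]}' 10; python3 -m pendant '{"offset":[[0,0,0],[0,0,0],[0,0,0],[0,0,0],[0,0,0]],"angular":[[0,0,0],[0,0,0],[0,0,0],[0,0,0],[0,0,0]],"claw":[0.5,0.5,0.5,0.5,0.5]}' 10;python3 -m pendant '{"offset":[[0,0,0],[0,0,0],[0,0,0]],"angular":[[0,0,0],[0,0,0],[0,0,0]],"claw":[0.5,0.5,0.5]}' 10
```

```text
time: 5.05
eef_pos: [0.6004, 0.0637, 0.3497]
ee_rot: [-0.0, 1.0, 0.031, -0.0]
ft_force: [-0.7, -0.1, -0.1]
finger_gap: 0.0698
time: 5.55
eef_pos: [0.6005, 0.0637, 0.3505]
ee_rot: [0.0, 1.0, 0.031, 0.0]
ft_force: [0.4, 0.2, -0.1]
finger_gap: 0.0582
time: 5.85
eef_pos: [0.6005, 0.0637, 0.3505]
ee_rot: [-0.0, 1.0, 0.031, -0.0]
ft_force: [0.3, -0.0, -0.9]
finger_gap: 0.0586
```

```bash
python3 -m pendant '{"offset":[[0,0,-0.01],[0,0,-0.03],[0,0,-0.07],[0,0,-0.11],[0,0,-0.16]],"angular":[[0,0,0],[0,0,0],[0,0,0],[0,0,0],[0,0,0]],"claw":[0.5,0.5,0.5,0.5,0.5]}' 10
python3 - <<'E'
from h import *
im,d=shot('side','s1')
s=read_state();print(s['finger_gap'],s['ft_force'])
rows([.45,.357,.471],np.radians(-90))
E
```

```text
time: 6.35
eef_pos: [0.6002, 0.0637, 0.4724]
ee_rot: [0.0, 1.0, 0.031, -0.0]
ft_force: [1.1, 0.7, -0.1]
finger_gap: 0.0582
0.058124379600825817 [ 0.08315607 -0.57227734  5.84280599]
p0 [0.5998 0.0637 0.48  ] off [-0.175, -0.4028, 0.0106] ang [-0.0, -0.0012, 0.0099] deg 3.6 mm 329.4846198912088
```

View pics/s1.png

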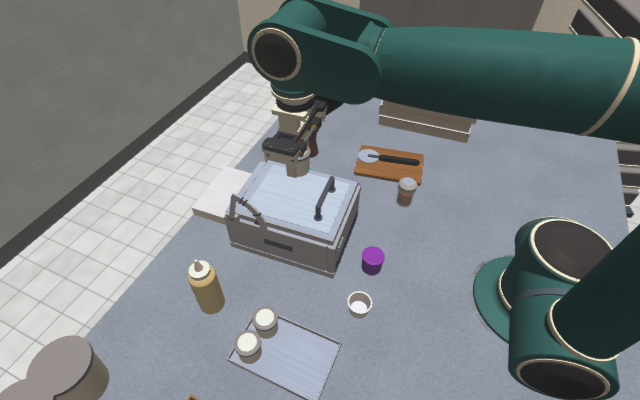

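```bash
python3 - <<'E'
from h import *
rows([.45,.357,.40],np.radians(-90),p0=[.6005,.0637,.4705])
E
python3 -m pendant '{"offset":[[-0.02,-0.05,0],[-0.175,-0.4025,0],[-0.175,-0.4025,0.0],[-0.175,-0.4025,0.0],[-0.175,-0.4025,0.0]],"angular":[[0,0,0.0099],[0,0,0.0099],[0,0,0.0099],[0,0,0.0099],[0,0,0.0099]],"claw":[0.5,0.5,0.5,0.5,0.5]}'
python3 - <<'E'
from h import *
rows([.45,.357,.30],np.radians(-90))
E
```

```text
p0 [0.6005 0.0637 0.4705] off [-0.1766, -0.4028, 0.0926] ang [-0.0, -0.0012, 0.0099] deg 3.6 mm 337.11331922663624
time: 6.9
eef_pos: [0.4899, 0.2792, 0.472]
ee_rot: [-0.0, 1.0, -0.0, 0.001]
ft_force: [1.8, -0.1, -0.6]
finger_gap: 0.0585
p0 [0.4899 0.2792 0.472 ] off [-0.0536, -0.1035, 0.2294] ang [-0.0001, -0.0002, -0.0] deg 0.1 mm 192.97361226648155
```

```bash
python3 -m pendant '{"offset":[[-0.053,-0.103,0],[-0.053,-0.103,0],[-0.053,-0.103,0.06],[-0.053,-0.103,0.11],[-0.053,-0.103,0.16]],"angular":[[0,0,0],[0,0,0],[0,0,0],[0,0,0],[0,0,0]],"claw":[0.5,0.5,0.5,0.5,0.5]}'
python3 - <<'E'
from h import *
im,d=shot('wrist','w2')
rows([.45,.357,.24],np.radians(-90))
E
```

```text
time: 7.4
eef_pos: [0.4512, 0.3555, 0.3504]
ee_rot: [-0.0, 1.0, 0.001, 0.001]
ft_force: [-0.1, 1.0, -1.2]
finger_gap: 0.0587
p0 [0.4508 0.3549 0.3436] off [-0.0004, -0.0033, 0.1381] ang [0.0006, 0.0008, 0.0001] deg 0.4 mm 103.61934015513296
```

View pics/w2.png

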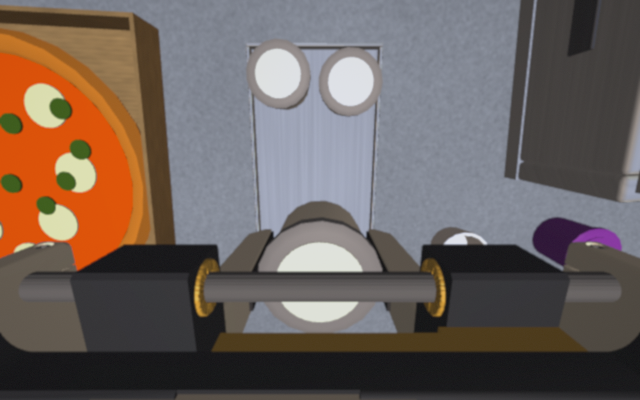

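```bash
python3 -m pendant '{"offset":[[0,-0.002,0.06],[0,-0.002,0.11],[0,-0.002,0.15],[0,-0.002,0.18],[0,-0.002,0.18]],"angular":[[0,0,0],[0,0,0],[0,0,0],[0,0,0],[0,0,0]],"claw":[0.5,0.5,0.5,0.5,0.5]}';  python3 -m pendant '{"offset":[[0,0,0],[0,0,0]],"angular":[[0,0,0],[0,0,0]],"claw":[0.5,0.5]}'
```

```text
time: 7.95
eef_pos: [0.4515, 0.3565, 0.2142]
ee_rot: [0.001, 1.0, -0.0, -0.001]
ft_force: [0.6, 0.0, 0.3]
finger_gap: 0.0583
time: 8.15
eef_pos: [0.4522, 0.357, 0.218]
ee_rot: [-0.001, 1.0, 0.0, 0.001]
ft_force: [0.3, 0.4, -0.5]
finger_gap: 0.0584
```

```bash
python3 -m pendant '{"offset":[[0,0,0.008],[0,0,0.016],[0,0,0.0213],[0,0,0.0253],[0,0,0.0253]],"angular":[[0,0,0],[0,0,0],[0,0,0],[0,0,0],[0,0,0]],"claw":[0.5,0.5,0.5,0.5,0.5]}';  python3 -m pendant '{"offset":[[0,0,0.002],[0,0,0.004],[0,0,0.004]],"angular":[[0,0,0],[0,0,0],[0,0,0]],"claw":[0.5,0.5,0.5]}'
```

```text
time: 8.65
eef_pos: [0.4516, 0.3566, 0.196]
ee_rot: [0.0, 1.0, 0.0, -0.0]
ft_force: [0.2, -0.8, -0.6]
finger_gap: 0.0585
time: 8.95
eef_pos: [0.4519, 0.3567, 0.1944]
ee_rot: [-0.0, 1.0, 0.0, 0.0]
ft_force: [-2.2, -2.0, 7.4]
finger_gap: 0.0582
```

There's about 7 N of upward force at z = 0.194, where touchdown was expected. Releasing.

```bash
python3 -m pendant '{"offset":[[0,0,0],[0,0,0],[0,0,0],[0,0,0],[0,0,0]],"angular":[[0,0,0],[0,0,0],[0,0,0],[0,0,0],[0,0,0]],"claw":[0.7,0.8,0.9,0.9,0.9]}';  python3 -m pendant '{"offset":[[0,0,-0.02],[0,0,-0.05],[0,0,-0.1],[0,0,-0.16],[0,0,-0.22]],"angular":[[0,0,0],[0,0,0],[0,0,0],[0,0,0],[0,0,0]],"claw":[0.9,0.9,0.9,0.9,0.9]}';python3 -m pendant '{"offset":[[0,0,-0.06],[0,0,-0.12],[0,0,-0.16]],"angular":[[0,0,0],[0,0,0],[0,0,0]],"claw":[0.9,0.9,0.9]}'
python3 - <<'E'
from h import *
im,d=shot('side','s2')
im,d=shot('wrist','w3');P=camera_params('wrist')
for r in silhouettes('wrist','pot'):
        v,u=np.nonzero(r['mask']);pts=np.array([pix('wrist',d,a,b,P) for a,b in zip(u,v)])
        zt=np.percentile(pts[:,2],80);q=pts[abs(pts[:,2]-zt)<.005]
        print(r['centre'],r['conf'],len(u),zt,((q.max(0)+q.min(0))/2).round(4),np.ptp(q,axis=0).round(3))
E
```

```text
time: 9.45
eef_pos: [0.4516, 0.3567, 0.1935]
ee_rot: [0.0, 1.0, 0.0, -0.0]
ft_force: [0.1, 0.2, -0.4]
finger_gap: 0.083
time: 9.95
eef_pos: [0.4513, 0.3564, 0.3614]
ee_rot: [-0.0, 1.0, 0.0, 0.0]
ft_force: [-0.3, 0.7, -0.7]
finger_gap: 0.084
time: 10.25
eef_pos: [0.4509, 0.3561, 0.4836]
ee_rot: [-0.001, 1.0, 0.0, 0.002]
ft_force: [-0.3, -0.0, -0.2]
finger_gap: 0.0835
[341.7, 99.8] 0.77 1410 0.05681817138851956 [0.5654 0.3277 0.0556] [0.057 0.057 0.007]
[505.5, 209.6] 0.7 1664 0.053724666866457826 [0.3938 0.0621 0.0524] [0.058 0.06  0.007]
[317.7, 179.5] 0.6 1210 0.05688261291628753 [0.4525 0.3562 0.0557] [0.056 0.057 0.007]
[293.4, 98.5] 0.58 1464 0.0567667907995054 [0.5713 0.3934 0.0555] [0.058 0.057 0.007]
[316.8, 153.2] 0.23 8185 0.0012160248230486783 [0.4978 0.3586 0.0012] [0.23  0.141 0.01 ]
```

View pics/s2.png

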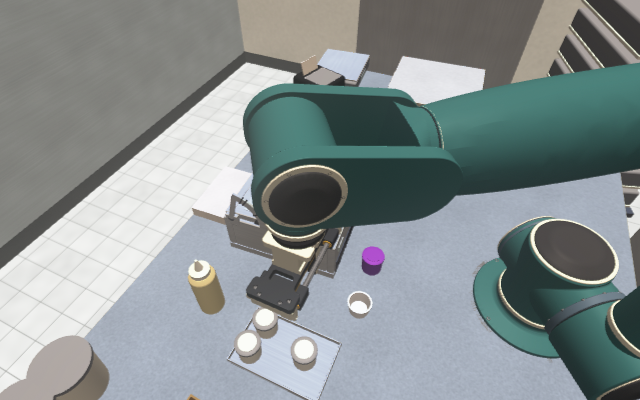

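View pics/w3.png

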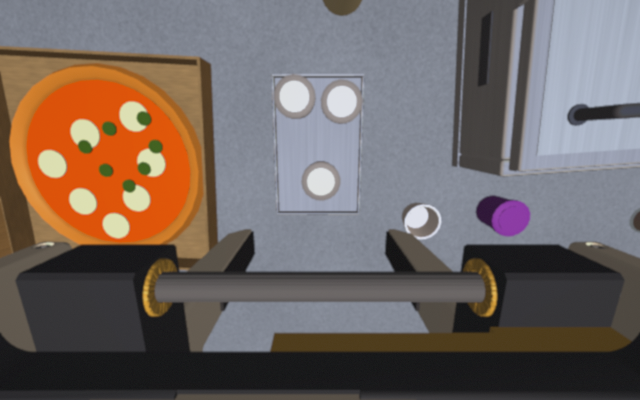

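The pot stands upright in the tray's free half: (320,181) in the wrist view, (0.4525, 0.356) in the world, about -0.045 m in tray x. Its neighbours haven't moved. Next is the lid handle.

Run:
```python
from h import *
s=read_state();print(s['joint_pos'].round(3))
rows([.540,.029,.47],np.radians(3.6))
rows([.540,.029,.47],np.radians(183.6))
```

```text
[ 0.624 -0.113  1.547  0.     1.703  2.195]
p0 [0.4512 0.3563 0.4818] off [0.1183, 0.4365, 0.0151] ang [0.0001, -0.0007, -0.26] deg 93.6 mm 339.3756828505715
p0 [0.4512 0.3563 0.4818] off [0.1183, 0.4365, 0.0151] ang [-0.0007, -0.0001, 0.24] deg 86.4 mm 339.3756828505715
```

```bash
python3 -m pendant '{"offset":[[0.118,0.4365,0.0],[0.118,0.4365,0.0],[0.118,0.4365,0.0],[0.118,0.4365,0.0],[0.118,0.4365,0.0]],"angular":[[0,0,-0.26],[0,0,-0.26],[0,0,-0.26],[0,0,-0.26],[0,0,-0.26]],"claw":[1,1,1,1,1]}'
python3 - <<'E'
from h import *
rows([.540,.029,.47],np.radians(3.6))
E
```

```text
time: 10.9
eef_pos: [0.5118, 0.1339, 0.4779]
ee_rot: [-0.0, 0.941, 0.339, -0.0]
ft_force: [0.4, 0.5, 0.4]
finger_gap: 0.0928
p0 [0.5118 0.1339 0.4779] off [-0.0604, 0.1317, 0.0106] ang [-0.0001, 0.0001, -0.1498] deg 53.9 mm 108.92889376720878
```

```bash
python3 -m pendant '{"offset":[[-0.06,0.131,0.01],[-0.06,0.131,0.01],[-0.06,0.131,0.01],[-0.06,0.131,0.01],[-0.06,0.131,0.01]],"angular":[[0,0,-0.1498],[0,0,-0.1498],[0,0,-0.1498],[0,0,-0.1498],[0,0,-0.1498]],"claw":[1,1,1,1,1]}'
python3 - <<'E'
from h import *
rows([.540,.029,.47],np.radians(3.6))
E
```

```text
time: 11.4
eef_pos: [0.5394, 0.0304, 0.4701]
ee_rot: [-0.001, 0.761, 0.649, -0.001]
ft_force: [-0.6, -0.1, -0.8]
finger_gap: 0.0931
p0 [0.5394 0.0304 0.4701] off [-0.0017, 0.001, 0.0001] ang [-0.0003, 0.0, -0.0351] deg 12.6 mm 1.4704247600637317
```

```bash
python3 -m pendant '{"offset":[[0,0,0],[0,0,0],[0,0,0]],"angular":[[0,0,-0.0351],[0,0,-0.0351],[0,0,-0.0351]],"claw":[1,1,1]}'
python3 - <<'E'
from h import *
print(read_state()['joint_pos'].round(3))
im,d=shot('wrist','w4');P=camera_params('wrist')
print([(r['centre'],r['conf']) for r in pinpoint('wrist','lid_handle')])
np.save('w4.npy',d)
import pickle;pickle.dump(P,open('w4.pkl','wb'))
# bar points by height
v,u=np.mgrid[0:400,0:640];z=d
M=np.array(P['cam_to_world']);X=np.stack([(u-P['cx'])/P['fx']*z,(v-P['cy'])/P['fy']*z,z],-1)@M[:3,:3].T+M[:3,3]
m=(z>0)&(X[...,2]>.19)&(X[...,2]<.215)&(abs(X[...,0]-.54)<.05)&(abs(X[...,1]-.03)<.09)
q=X[m];print(len(q),q.min(0),q.max(0),q.mean(0))
print('fit',np.degrees(np.arctan(np.polyfit(q[:,1],q[:,0],1))))
E
```

```text
time: 11.7
eef_pos: [0.5393, 0.0312, 0.4704]
ee_rot: [-0.0, 0.686, 0.728, -0.0]
ft_force: [-0.4, -0.1, -0.3]
finger_gap: 0.0931
[ 0.011 -0.188  1.632  0.     1.698 -0.049]
[([326.9, 209.7], 0.96)]
1652 [ 0.53388447 -0.02269415  0.19158179] [0.55318435 0.09189969 0.20917805] [0.54343885 0.03778538 0.20560463]
fit [-3.78696393 28.63188822]
```

View pics/w4.png

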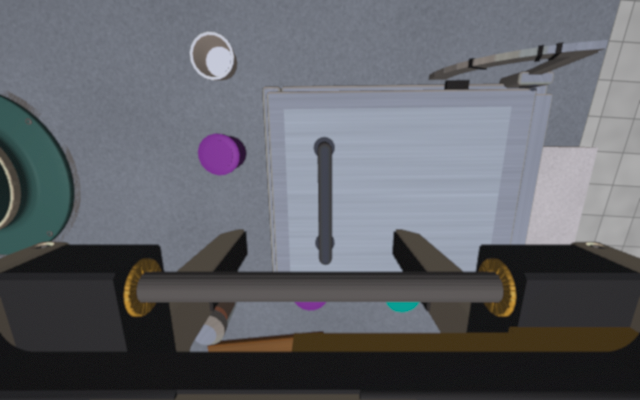

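The bar runs down column 325 from row 145 to 262, centred at about (0.542, 0.034) with the expected height and yaw. I'll descend and grip it firmly.

```bash
python3 -m pendant '{"offset":[[0.004,0.0036,0.05],[0.004,0.0036,0.09],[0.004,0.0036,0.12],[0.004,0.0036,0.1405],[0.004,0.0036,0.1405]],"angular":[[0,0,0],[0,0,0],[0,0,0],[0,0,0],[0,0,0]],"claw":[1,1,1,1,1]}' 10; python3 -m pendant '{"offset":[[0,0,0],[0,0,0],[0,0,0],[0,0,0],[0,0,0]],"angular":[[0,0,0],[0,0,0],[0,0,0],[0,0,0],[0,0,0]],"claw":[0.5,0.3,0.2,0.1,0]}' 10;python3 -m pendant '{"offset":[[0,0,0],[0,0,0],[0,0,0],[0,0,0],[0,0,0]],"angular":[[0,0,0],[0,0,0],[0,0,0],[0,0,0],[0,0,0]],"claw":[0,0,0,0,0]}' 20
```

```text
time: 12.3
eef_pos: [0.5418, 0.0344, 0.3637]
ee_rot: [-0.001, 0.687, 0.727, -0.001]
ft_force: [0.9, -0.0, 1.0]
finger_gap: 0.0929
time: 12.8
eef_pos: [0.542, 0.0344, 0.3661]
ee_rot: [0.0, 0.686, 0.727, 0.0]
ft_force: [-0.6, 0.1, 0.2]
finger_gap: 0.0576
time: 13.3
eef_pos: [0.542, 0.0344, 0.3657]
ee_rot: [-0.0, 0.686, 0.727, -0.0]
ft_force: [-0.1, 0.7, -0.5]
finger_gap: 0.0175
```

```bash
python3 -m pendant '{"offset":[[0,0,0],[0,0,0],[0,0,0],[0,0,0]],"angular":[[0,0,0],[0,0,0],[0,0,0],[0,0,0]],"claw":[0,0,0,0]}' 45
python3 - <<'E'
from h import *
# waypoints: tool moves rigidly with the lid. tool frame: y=well x, x=well y, z down. bar at l=.1647 ahead of TCP
s=read_state();print(s['eef_pos'],s['finger_gap'],s['ft_force'])
l=s['eef_pos'][2]-.201; 
# lid plane coords in well x-z rel hinge
tcp=np.array([-.205,.049+l])
for a in np.radians([5,10,15,20,25,30]):
    c,sn=np.cos(a),np.sin(a)
    n=np.array([tcp[0]*c+tcp[1]*sn, -tcp[0]*sn+tcp[1]*c]); dd=n-tcp
    print(np.degrees(a).round(),'dx',dd[0].round(4),'dz',dd[1].round(4),'off y',(dd[0]/.75).round(4),'off z',(-dd[1]/.75).round(4),'ang',(a/2/np.pi).round(4))
# sign of rotation about tool x: flange goes to +well x, so tool z axis tilts to -x
q=s['ee_rot'];R0=R.from_quat(np.r_[q[1:],q[0]])
print((R0*R.from_rotvec([.5,0,0])).apply([0,0,1]).round(3))
E
```

```text
time: 13.7
eef_pos: [0.5428, 0.0344, 0.3659]
ee_rot: [0.001, 0.686, 0.727, 0.002]
ft_force: [17.5, 0.9, -5.1]
finger_gap: 0.0117
[0.54281923 0.03442151 0.36587914] 0.011709431824566836 [17.50332584  0.92310277 -5.10707601]
5.0 dx 0.0194 dz 0.0171 off y 0.0259 off z -0.0227 ang 0.0139
10.0 dx 0.0403 dz 0.0323 off y 0.0537 off z -0.0431 ang 0.0278
15.0 dx 0.0623 dz 0.0458 off y 0.0831 off z -0.061 ang 0.0417
20.0 dx 0.0855 dz 0.0572 off y 0.114 off z -0.0763 ang 0.0556
25.0 dx 0.1096 dz 0.0666 off y 0.1461 off z -0.0888 ang 0.0694
30.0 dx 0.1344 dz 0.0738 off y 0.1792 off z -0.0985 ang 0.0833
[-0.475 -0.028 -0.88 ]
```

The bar is gripped. I'll shift about 1 mm to relieve the 17 N side force, then lift along the hinge arc, tilting with the lid.

```bash
python3 -m pendant '{"offset":[[0,0.0015,0],[0,0.0015,0],[0,0.0015,0]],"angular":[[0,0,0],[0,0,0],[0,0,0]],"claw":[0,0,0]}' 45
```

```text
time: 14.0
eef_pos: [0.5433, 0.0345, 0.3657]
ee_rot: [0.0, 0.686, 0.727, 0.0]
ft_force: [6.9, 1.2, -2.0]
finger_gap: 0.0121
```

```bash
python3 -m pendant '{"offset":[[0,0.0127,-0.0117],[0,0.0259,-0.0227],[0,0.0396,-0.0333],[0,0.0537,-0.0431],[0,0.0537,-0.0431]],"angular":[[0.0069,0,0],[0.0139,0,0],[0.0208,0,0],[0.0278,0,0],[0.0278,0,0]],"claw":[0,0,0,0,0]}' 45
python3 - <<'E'
from h import *
im,d=shot('side','s3')
import pickle
s=read_state();q=s['ee_rot'];R0=R.from_quat(np.r_[q[1:],q[0]]);print(s['eef_pos'],R0.as_matrix()[:,2],s['ft_force'],s['finger_gap'])
print(s['eef_pos']+R0.as_matrix()[:,2]*.1647)
E
```

```text
time: 14.5
eef_pos: [0.584, 0.0369, 0.3974]
ee_rot: [-0.061, 0.684, 0.724, -0.064]
ft_force: [-4.6, 0.9, -6.7]
finger_gap: 0.0118
[0.58351693 0.03686728 0.39703185] [-0.17481823 -0.00989573 -0.98455099] [ 0.47076957  1.635087   -9.03366719] 0.011215694302513684
[0.55472437 0.03523745 0.2348763 ]
```

View pics/s3.png

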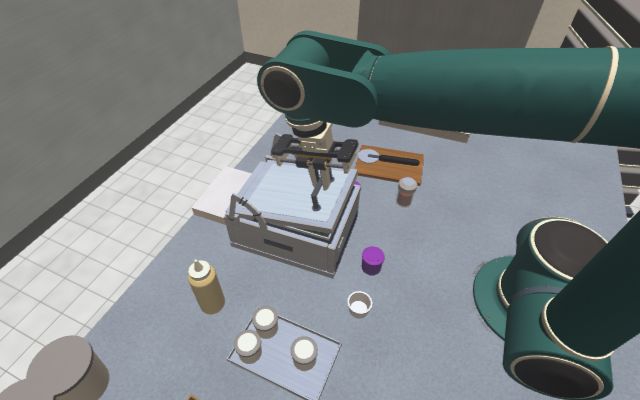

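The lid has come up about 10°, with around 9 N of load. The local increments don't change along the arc, so I'll repeat them.

```bash
python3 -m pendant '{"offset":[[0,0.0127,-0.0117],[0,0.0259,-0.0227],[0,0.0396,-0.0333],[0,0.0537,-0.0431],[0,0.0537,-0.0431]],"angular":[[0.0069,0,0],[0.0139,0,0],[0.0208,0,0],[0.0278,0,0],[0.0278,0,0]],"claw":[0,0,0,0,0]}' 45
```

```text
time: 15.05
eef_pos: [0.6288, 0.0396, 0.4222]
ee_rot: [-0.12, 0.676, 0.716, -0.127]
ft_force: [-6.4, 4.1, -5.5]
finger_gap: 0.0114
```

```bash
python3 -m pendant '{"offset":[[0,0.0127,-0.0117],[0,0.0259,-0.0227],[0,0.0396,-0.0333],[0,0.0537,-0.0431],[0,0.0537,-0.0431]],"angular":[[0.0069,0,0],[0.0139,0,0],[0.0208,0,0],[0.0278,0,0],[0.0278,0,0]],"claw":[0,0,0,0,0]}' 45
python3 -m pendant '{"offset":[[0,0,0],[0,0,0],[0,0,0]],"angular":[[0,0,0],[0,0,0],[0,0,0]],"claw":[0,0,0]}' 45
python3 - <<'E'
from h import *
im,d=shot('side','s4');cv2.imwrite('pics/s4c.png',cv2.resize(im[120:280,200:400],None,fx=3.7,fy=3.7,interpolation=cv2.INTER_CUBIC)[:,:,::-1])
im,d=shot('wrist','w5')
s=read_state();q=s['ee_rot'];R0=R.from_quat(np.r_[q[1:],q[0]]);zt=R0.as_matrix()[:,2];print(s['eef_pos'],np.degrees(np.arccos(-zt[2])),s['ft_force'],s['finger_gap'])
g=s['eef_pos']+zt*.1647;print(g)
# lid angle from bar height
from scipy.optimize import brentq
print(np.degrees(brentq(lambda a:.152+.205*np.sin(a)+.049*np.cos(a)-g[2],0,1.2)))
# lid surface normal from wrist depth
P=camera_params('wrist');v,u=np.mgrid[0:400,0:640];M=np.array(P['cam_to_world'])
X=np.stack([(u-P['cx'])/P['fx']*d,(v-P['cy'])/P['fy']*d,d],-1)@M[:3,:3].T+M[:3,3]
np.save('X5.npy',X)
E
```

```text
time: 15.55
eef_pos: [0.6774, 0.0427, 0.4387]
ee_rot: [-0.179, 0.662, 0.703, -0.189]
ft_force: [-9.7, 6.3, -3.2]
finger_gap: 0.0117
time: 15.85
eef_pos: [0.6766, 0.0426, 0.4386]
ee_rot: [-0.178, 0.663, 0.703, -0.188]
ft_force: [-4.1, 5.9, -7.7]
finger_gap: 0.0122
[0.67658447 0.04262186 0.43866685] 29.969920119354736 [-5.17794336  6.51757568 -6.78066419] 0.01193734695530785
[0.59444281 0.0379378  0.29598925]
29.646852280187368
```

View pics/s4c.png

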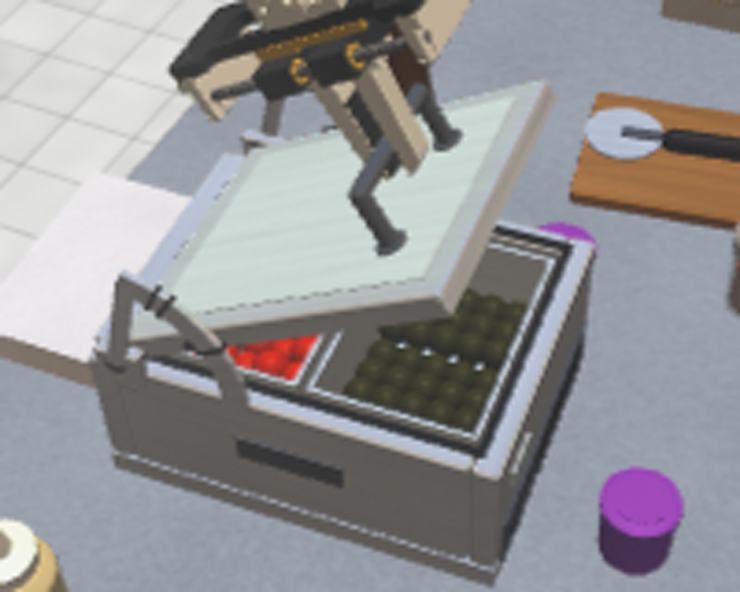

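View pics/w5.png

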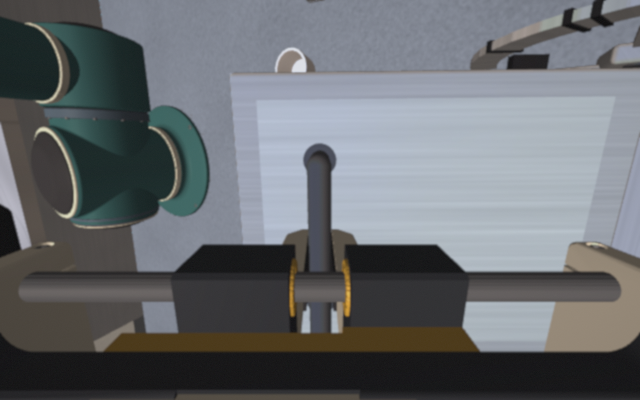

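The side crop shows the lid raised, with its near edge meeting the single line at about (210,345). As a last check, I'll measure the lid's angle from wrist depth and the pot's pose.

Run:
```python
from h import *
X=np.load('X5.npy')[110:225,400:590].reshape(-1,3);c=X.mean(0)
n=np.linalg.svd(X-c,full_matrices=False)[2][2];n*=np.sign(n[2]);print('lid tilt deg',np.degrees(np.arccos(n[2])),n)
im,d=shot('top','t6')
P=camera_params('top')
for r in silhouettes('top','pot'):
    v,u=np.nonzero(r['mask']);pts=np.array([pix('top',d,a,b,P) for a,b in zip(u,v)]);zt=np.percentile(pts[:,2],80);q=pts[abs(pts[:,2]-zt)<.006]
    print(round(r['conf'],2),((q.max(0)+q.min(0))/2).round(3))
s=read_state();print(s['time'],abs(s['joint_velocities']).max(),s['finger_gap'])
```

```text
lid tilt deg 32.84407473813822 [0.54220342 0.01280736 0.84014965]
0.92 [0.451 0.354 0.061]
0.91 [0.562 0.324 0.061]
0.87 [ 0.682 -0.149  0.059]
0.77 [ 0.532 -0.155  0.059]
0.68 [ 0.544 -0.057  0.277]
0.52 [0.57  0.391 0.061]
16.05 0.0009168748709538061 0.01184161200342687
```

Depth gives 32.8°, while the tool tilt and bar height give about 30°. I'll get a second opinion from the other cameras.

Run:
```python
from h import *
def plane(n,reg):
    im,d=capture(n);P=camera_params(n);v,u=np.mgrid[0:400,0:640];M=np.array(P['cam_to_world'])
    X=np.stack([(u-P['cx'])/P['fx']*d,(v-P['cy'])/P['fy']*d,d],-1)@M[:3,:3].T+M[:3,3]
    for (u0,u1,v0,v1) in reg:
        Q=X[v0:v1,u0:u1].reshape(-1,3);Q=Q[Q[:,2]>.05]
        for _ in range(4):
            c=Q.mean(0);nn=np.linalg.svd(Q-c,full_matrices=False)[2][2];e=abs((Q-c)@nn);Q=Q[e<=max(.003,np.percentile(e,90))]
        nn*=np.sign(nn[2]);yaw=np.radians(3.6);ex=np.array([np.cos(yaw),np.sin(yaw),0])
        # height of lid top line at a given distance from hinge -> angle
        hx=np.array([.745,.042,.152]);s=(c-hx)@ex;h=c[2]-.152
        ang=np.arctan2(h,-s)-np.arcsin(.007/np.hypot(h,s))
        print(n,len(Q),'tilt',np.degrees(np.arccos(nn[2])).round(2),nn.round(3),'res',e.std().round(4),'from hinge',np.degrees(ang).round(2),c.round(3))
plane('wrist',[(400,590,110,225),(270,460,100,140),(500,590,110,180)])
plane('side',[(258,295,165,195),(285,315,180,198)])
```

```text
wrist 19665 tilt 29.68 [0.494 0.032 0.869] res 0.0004 from hinge 31.12 [0.676 0.087 0.2  ]
wrist 4986 tilt 87.14 [-0.025  0.998  0.05 ] res 0.0026 from hinge 30.55 [0.595 0.115 0.246]
wrist 5670 tilt 29.77 [0.495 0.035 0.868] res 0.0004 from hinge 31.88 [0.699 0.105 0.186]
side 993 tilt 29.63 [0.493 0.035 0.869] res 0.0005 from hinge 31.03 [0.674 0.044 0.203]
side 443 tilt 29.98 [0.498 0.041 0.866] res 0.0005 from hinge 30.21 [0.582 0.095 0.253]
```

The robust plane fits give 29.6–30.0° from both cameras. The 32.8° came from outliers in the first, unfiltered fit. Handing in.

```bash
python3 -c "
from workcell import *
print(close_job())"
```

```text
the job is handed in; nothing more can be done
None
```

The pot is in the tray's free half, and I handed the job in at about 16 s with the gripper still holding the lid at the single line. No verdict was reported.

- **Pot:** I lifted it off the shut lid with a 10 N grip and set it down with about 7 N of contact force. The last top view puts it at about (0.451, 0.354), roughly 45 mm towards negative x from the tray's centre. It showed upright in the pictures after release.
- **First grip:** at my first grip the wrist read about 6 N upward. I took this as the pad tops catching the snap lid, so I opened the fingers, went 5 mm lower and gripped again. The pot stayed upright.
- **Lid:** I gripped the handle bar with 45 N and raised the lid along its hinge arc. The tool tilt reads 30.0°, and plane fits from both the wrist and side cameras give 29.6–30.0°. The arm was at rest.
- **Checks that disagreed:** a first, unfiltered plane fit gave 32.8°, which I put down to outlying depth points. Estimates using the hinge position gave 30.2–31.9°. All of these are within the 4.5° tolerance.
- **Bystanders:** the two other pots in the tray measured within a few millimetres of where they started. I did not measure the wheel, shaker, ramekin, bottle or mill again at the end. The arm was not moved into contact with any of them.

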